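Gauge an eye bar and hang it on the sample carousel

ROBOT

A 6-joint arm with a two-finger parallel gripper is mounted at the origin on the work surface. World frame = base frame: x ahead of the robot, y to its left, z up, the work surface at z = 0. Lengths are in mm, angles in rad, forces in N, time in s.
With the tool pointing down it reaches from about 400 to 925 mm from the base axis. Payload 12.5 kg.
Tool frame: the origin (TCP) lies at the very end of the fingers, on their centre line; the grasp point (between the pads) lies 19 mm behind it; z points along the fingers, y is the direction in which the jaws open and shut (so a half turn about z gives the same grasp; the last joint's range is limited). The gripper opens to 95 mm and grips with 3 to 60 N. Pads are 20 mm wide; open, the fingers measure 119 mm over their backs; the gripper's body (75 mm by 180 mm) begins 59 mm behind the grasp point.
Start: joints at [1.162, 0.491, 1.559, -0, 1.092, -0.106], TCP at [186.354, 596.589, 214.661] pointing down, gripper open.
Joint ranges: [-3.1, 3.1], [-0.84, 2.19], [0.05, 2.79], [-1.13, 4.28], [0.06, 2.93], [-2.69, 2.69]. Speed limits (rad/s): [2.22, 2.22, 2.79, 3.14, 3.14, 3.14].

INTERFACE

Orientations are given as [roll, pitch, yaw] about the fixed x, y, z axes, in that order (R = Rz(yaw) Ry(pitch) Rx(roll)).
In Python, from cell import env gives the robot as it stands.
- The arm moves only by the shell command python3 -m pendant 'ROWS'. ROWS is JSON, a list that holds one entry, the list of rows, each a list of 5 numbers: the opening, from 0 (shut) to 1 (fully open), then the shift along the tool's x, y, z in m, then the turn about the tool's z in rad. A call has exactly 8 rows; each row is the pose to reach, as a shift and turn from the pose commanded when the call began, along the tool's axes at that moment; what a row does not reach only later rows make up. A row lasts 1/10 s, in which the tool goes at most 50 mm and 8.59 degrees, less where a joint would pass 70% of its speed; a pose out of reach is approached as far as the arm can. A call with a gripper value outside its range is refused whole. The fingers move at their own pace and stop on an object; the grip force is fixed at half the most. Time passes only in rows, so rows that repeat a pose let the fingers close, or fill a call up. It gives the time, the measured TCP pose, the force and the opening at its end, in the units of the state.
- env.state(): the state, without advancing time (a new reading comes with each control period).
- env.read_camera(name): name is "scene" or "side" or "wrist"; returns a dict with "image" (400x640x3 uint8, blue, green, red), "range_z" (400x640 float32, mm along the optical axis (not along the pixel's ray), 0 where there is no reading), "fx", "fy", "cx", "cy" (pixels), "rvec" (rotation vector, rad) and "tvec" (3), from world to camera coordinates, as OpenCV has them; the wrist camera has in their place "tool_from_camera" (4x4, takes a point from camera to tool coordinates, whose origin is the TCP and whose axes are the flange's). Camera axes: x right, y down, z forward; pixel columns grow to the right and rows downward; lengths in mm; the calibration is good to about 2 mm. A picture is of the moment at which its call begins: read the wrist's pose just before it.
- env.job_done(): hands the job in, once; it reports no verdict.
The state is a dict: "t": time; "joints": joint angles; "qvel": joint speeds; "tau": joint torques, N m; "eef_pos": TCP position; "tcp_rot": TCP orientation; "ft_force": force on the tool from outside, world axes, zero at the start; "moment": the same for the moment, N m; "opening": opening from 0.0 (shut) to 1.0 (fully open).
Only numpy, scipy, OpenCV 4.12 (cv2) and the standard library are available. Lean on these libraries where they do the work, as an engineer would, in place of code of your own. Each camera call takes 0.05 s, during which the arm holds its last target. There are 200 camera calls.

TASK

Check the steel eye bar lying in the slide gauge: by the red handle, slide the jaw gently up until the bar is nipped square between both jaws, then slide the jaw fully back. Next, with the bar still lying in the gauge, turn the sample carousel so that its empty hook stands over the yellow mark. Then take the bar, hang it by its eye on that hook and let go, leaving the hook over the mark, the jaw back, and the mug, flask and tape roll where they are.

Things in the scene. Friction and masses are not known exactly. Their poses are not given: they have to be found in the camera images.
- gauge: Slide gauge, fixed cyan base plate 200 mm (x) by 250 mm (y -175 to +75), 20 mm high; origin on the table below the nipped bar's middle, z up. Jaws act along its y. Two rests hold the bar's underside 45 mm above the table; they span y -37 to +13 at x -75..-35 and x 30..50. Between them (x -35..30) a 25 mm deep gap lies under the bar. Low readout at x 60, y -135.
- anvil: Fixed jaw of the gauge, steel block; origin at the middle of the lower edge of its measuring face, which lies in the plane gauge y = +12 mm and looks to -y; 40 mm wide along gauge x (-75 to -35), 25 mm thick, top 65 mm above the table.
- jaw: Moving jaw with red handle: steel block 40 mm wide (gauge x -75..-35), 25 mm thick, top 65 mm above the table. Origin: middle of the lower edge of its measuring face, which looks to gauge +y. Slides along gauge y only, 1.5 N friction, stays where left. Face at gauge y -47 mm fully back (gap to anvil 59 mm), starts 0 to 10 mm from there; nips the bar at y -12; front stop y +11.
- jaw_handle (a point): Centre of the top of the jaw's red upright handle, 16 x 16 mm, 105 mm above the table. The handle is free from 46 mm above the table up; it stands 55 mm behind (gauge -y of) the jaw's measuring face, the 25 mm jaw block's back being 22 mm from the handle.
- bar: Loose steel eye bar, about 0.2 kg, 171 mm long: shank 24 mm wide, 8 mm thick, x -85 to +47; ring eye at +x: outer diameter 42, hole 28, 8 mm thick. Origin on its underside, 85 mm from the plain end; x runs along it to the eye, z normal to the flat. It starts lying on the gauge's rests, eye to gauge +x, 5 to 10 mm short of the anvil and slightly askew.
- bar_eye (a point): Centre of the bar's eye hole, at bar x +65, mid-thickness.
- bar_grip (a point): Point on the shank's centre line at bar x -10, mid-thickness, 75 mm from the eye centre and close to the bar's balance point; a good place to take it across its 24 mm width, over the gap between the rests.
- carousel: Fixed round base of the sample carousel, cyan disc of diameter 170 mm and 14 mm high with an upright post of diameter 24 mm; origin on the table at the axis, z up. Its -x side, roughly facing the robot, is the loading side with the yellow mark.
- mark (a point): Yellow loading mark on the carousel's base: 87 mm from the axis along carousel -x, 18 mm above the table.
- rotor: Turning head of the carousel: ivory hub, diameter 80 mm, 245 to 290 mm above the table, four hooks 90 degrees apart. Three carry hung eye bars that swing a little; the empty hook points along its own -x. Origin on the axis 245 mm up, z up; when its yaw equals the carousel's, the empty hook is over the mark. About 0.1 N m friction, stays where left.
- knob_grip (a point): Grip point of the black bar-shaped knob on top of the carousel's axis, 317 mm above the table (knob top 332, underside 298); it is 60 mm long and 14 mm wide, its length lies along the line from the axis to the empty hook.
- hook_tip (a point): Centre of the empty hook's blue tip ball (diameter 11 mm), 87 mm from the carousel's axis, 297 mm above the table. The hook is a straight steel peg of diameter 8 mm, 60 mm long, from the hub's side pointing radially outward and 35 degrees upward.
- hook_seat (a point): Point on the empty hook's centre line 40 mm in from the tip (20 mm from its root), 274 mm above the table; a bar pushed home hangs with its eye around this place.
- mug: White mug, bystander, diameter 80 mm, 95 mm high; origin under its centre.
- flask: Red bottle, bystander, diameter 66 mm, 160 mm high; origin under its centre.
- tape: Yellow tape roll, bystander, lying flat, diameter 96 mm, 24 mm high; origin under its centre.

How it is judged (in metres and radians):
On the way, in this order (a step that is already met when the one before it is completed fails the run):
1. the bar is nipped between the moving jaw and the anvil (more than 1 N on each) and lies square to the jaws within 3 degrees (contact force between each of jaw, anvil and bar above 1 N and angle between the x axis of bar and the x axis of gauge, either way round below 0.052 rad), for 0.2 s.
2. the jaw is slid back to within 15 mm of its rear stop (y of jaw_handle in the frame of gauge below -0.087 m), for 0.1 s.
3. the empty hook stands over the mark within 15 mm, at rest, while the bar still lies in the gauge (horizontal distance between hook_tip and mark below 0.015 m and angular speed of rotor below 0.15 rad/s and horizontal distance between bar and gauge below 0.05 m and height (world z) of bar below 0.06 m), for 0.2 s.
At the end, for the whole second after the job is handed in: The bar hangs at rest on the empty hook by its eye (eye centre within 30 mm of hook_seat, borne by the hook, eye up within 23 degrees of vertical); hook tip within 25 mm of the mark seen from above; jaw within 15 mm of its rear stop; mug, flask and tape within 30 mm of their starts (distance between bar_eye and hook_seat below 0.03 m and angle between bar's own x axis and vertical below 0.4 rad and contact force between bar and rotor above 0.5 N and linear speed of bar below 0.05 m/s and horizontal distance between hook_tip and mark below 0.025 m and y of jaw_handle in the frame of gauge below -0.087 m and distance of each of mug, flask, tape from where it was at the start of the episode below 0.03 m); the robot touches nothing.
It fails at once if the bar is squeezed in the gauge with more than 50 N (contact force between jaw and bar above 50 N).
It fails at once if a bystander (mug, flask, tape) is shifted by more than 30 mm (distance of any of mug, flask, tape from where it was at the start of the episode above 0.03 m).
It also fails if it takes over 72 s, if anything falls off the work surface, if the arm or the gripper's body presses on something with over 40 N, if the wrist force passes 120 N, or if a joint passes its speed limit or range.

## Working session

There is one attempt and no reset: what is moved stays moved. The work goes in short steps, Python scripts to look and compute and a shell command to move; the robot and the scene stay as the last step left them, time stands still between calls to the robot, and variables do not carry over. Pictures are saved under pics/ and viewed, about 8 in all and at most 12, crops included, and the job is handed in when it is done.

```bash
ls; mkdir -p pics; python3 - <<'E'
from cell import env
import cv2,numpy as np
s=env.state();print(s)
for n in("scene","side"):
    c=env.read_camera(n);cv2.imwrite(f"pics/{n}0.png",c["image"]);np.savez(f"pics/{n}0.npz",**c)
    R=cv2.Rodrigues(np.array(c["rvec"]))[0];print(n,c["fx"],c["cx"],c["cy"],(-R.T@np.array(c["tvec"]).ravel()).round())
E
```

```text
pics
{'t': 0.0, 'joints': array([ 1.16236329e+00,  4.91529966e-01,  1.55948475e+00, -6.65491609e-06,
        1.09168293e+00, -1.05593601e-01]), 'qvel': array([-1.90089063e-05, -5.25633532e-04, -2.20155258e-03,  1.95722990e-03,
        4.15402697e-04,  5.86599210e-04]), 'tau': array([ 6.50090478e-04, -6.12653732e+01, -2.58185077e+01,  6.93249959e-02,
        4.81622654e-02, -7.76069078e-05]), 'eef_pos': array([186.26789207, 596.32814996, 214.06797529]), 'tcp_rot': array([-3.14049319e+00, -1.10594472e-04,  2.83875623e+00]), 'ft_force': array([-0.93910564, -1.12486342, -0.36836147]), 'moment': array([-0.00290342, -0.03670808, -0.01274987]), 'opening': 1.0018861617985362}
scene 449.6380083776249 322.05057397142923 199.031020994928 [1254. -404.  990.]
side 426.50726450617503 315.8992778934849 202.77978670903457 [ 385. -913. 1020.]
```

View pics/scene0.png

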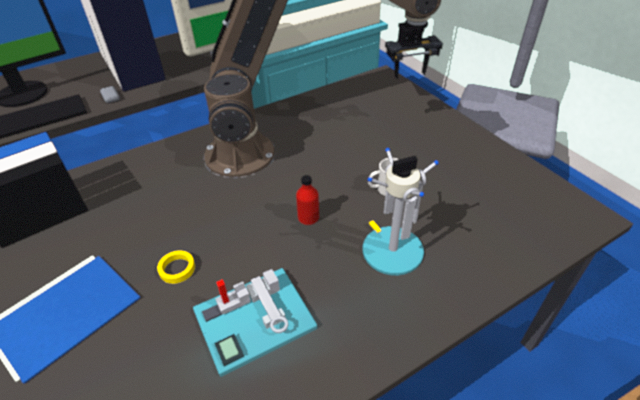

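View pics/side0.png

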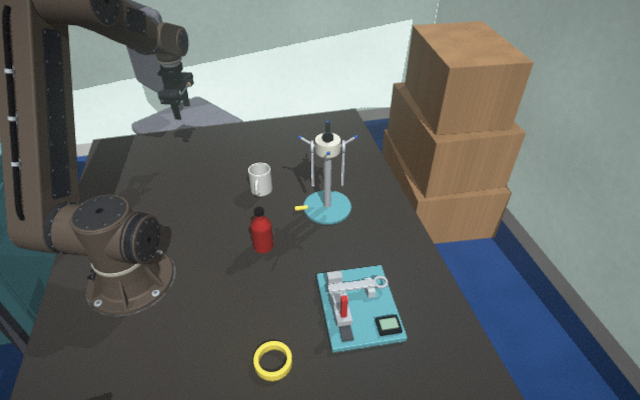

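```bash
cat > h.py <<'E'
import cv2,numpy as np
def cloud(c):
    z=c["range_z"].astype(float);v,u=np.mgrid[0:400,0:640]
    P=np.stack([(u-c["cx"])/c["fx"]*z,(v-c["cy"])/c["fy"]*z,z],-1)
    if "rvec" in c:
        R=cv2.Rodrigues(np.array(c["rvec"]).ravel())[0];P=(P-np.array(c["tvec"]).ravel())@R
    P[z<=0]=np.nan
    return P,cv2.cvtColor(c["image"],cv2.COLOR_BGR2HSV)
def rect(p): return cv2.minAreaRect(p[:,:2].astype(np.float32))
E
python3 - <<'E'
from h import *
for n in("scene","side"):
    c=dict(np.load(f"pics/{n}0.npz"));P,H=cloud(c);h,s,v=[H[...,i].astype(int) for i in range(3)]
    x,y,z=P[...,0],P[...,1],P[...,2]
    ok=(x>250)&(x<1100)&(y>-500)&(y<600)
    cy=ok&(h>84)&(h<98)&(s>80)
    lab,l=cv2.connectedComponents((cy&(z<30)).astype(np.uint8))
    for k in range(1,lab):
        q=P[l==k]
        if len(q)>300: print(n,"cyan",len(q),rect(q),"z",np.median(q[:,2]).round(1), 'circ',cv2.minEnclosingCircle(q[:,:2].astype(np.float32)))
    for nm,m in dict(red=(h<8)|(h>172),yel=(h>22)&(h<35),blue=(h>105)&(h<128)).items():
        lab,l=cv2.connectedComponents((ok&m&(s>130)&(z>8)).astype(np.uint8))
        for k in range(1,lab):
            q=P[l==k]
            if len(q)>3: print(n,nm,len(q),"mean",q.mean(0).round(1),"max",q.max(0).round(0),"top",q[q[:,2]>q[:,2].max()-4].mean(0).round(1))
    k=P[ok&(v<60)&(z>300)];print("knob",len(k),k.mean(0).round(1),rect(k))
    k=P[ok&(v>100)&(s<70)&(z>275)&(z<310)];print("hub",len(k),k.mean(0).round(1),rect(k))
    k=P[ok&(v>100)&(s<60)&(z>60)&(z<110)&(y>0)];print("mug?",len(k),np.median(k,0).round(1))
E
```

```text
scene cyan 2038 ((646.9730224609375, 179.9100341796875), (174.80799865722656, 178.7868194580078), 36.0556755065918) z 13.3 circ ((642.807861328125, 182.44642639160156), 94.30780792236328)
scene cyan 5002 ((631.945556640625, -243.13644409179688), (259.05230712890625, 220.56443786621094), 86.95905303955078) z 19.3 circ ((631.0462646484375, -244.7844696044922), 164.723388671875)
scene red 757 mean [426.   36.   78.6] max [443.  74. 150.] top [418.6  40.  147.9]
scene red 145 mean [ 588.2 -292.6   98.1] max [ 593. -284.  126.] top [ 583.5 -291.6  123.4]
scene yel 58 mean [556.2 185.1  17. ] max [581. 196.  23.] top [557.6 185.1  20.3]
scene yel 563 mean [ 387.5 -359.6   20.2] max [ 432. -312.   28.] top [ 386.5 -357.7   25.5]
scene blue 7 mean [564.7 196.6 300.7] max [567. 200. 303.] top [564.7 196.6 300.7]
scene blue 12 mean [670.1 263.6 300.3] max [675. 269. 303.] top [669.8 263.4 300.9]
scene blue 11 mean [633.4  92.3 301. ] max [638.  96. 304.] top [633.9  92.8 302.2]
scene blue 17 mean [729.4 167.6 291.1] max [741. 228. 303.] top [736.5 160.2 300.8]
scene blue 127 mean [ 397.  -490.
[... 1093 characters left out ...]
yel 39 mean [555.2 185.4  18.1] max [576. 195.  24.] top [559.1 184.3  21.2]
side yel 645 mean [ 382.3 -360.6   21.2] max [ 430. -309.   30.] top [ 381.4 -359.9   26.9]
side blue 6 mean [734.7 160.9 300.4] max [737. 166. 304.] top [734.6 160.8 302.3]
side blue 7 mean [564.  197.5 299.7] max [567. 200. 303.] top [563.3 196.7 301.4]
side blue 6 mean [631.6  92.4 300. ] max [635.  96. 303.] top [631.7  92.6 300.7]
knob 79 [465.3 353.7 389.8] ((455.88946533203125, 378.6849365234375), (39.4849739074707, 596.1749877929688), 42.59889221191406)
hub 374 [646.3 169.  287.4] ((650.8291015625, 176.64028930664062), (124.81672668457031, 115.20746612548828), 30.210887908935547)
mug? 442 [440.7 311.3  81.6]
```

```bash
python3 - <<'E'
import cv2,numpy as np
a=cv2.imread("pics/scene0.png")[130:280,340:460];b=cv2.imread("pics/side0.png")[110:230,280:376]
f=lambda i:cv2.resize(i,(384,480),interpolation=cv2.INTER_CUBIC)
cv2.imwrite("pics/crop0.png",np.hstack([f(a),f(b)]))
E
```

```text
(no output)
```

View pics/crop0.png

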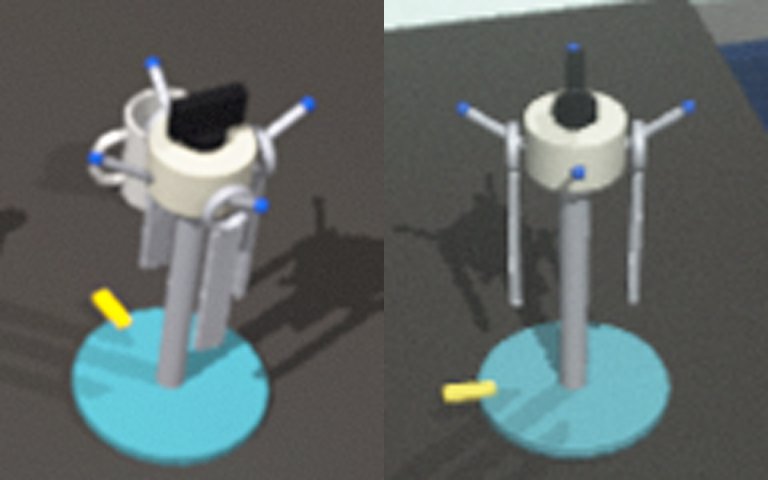

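```bash
cat >> h.py <<'E'
def to(x,y,z,yaw=None,s=None):
    "tool-axis shift (m) and turn (rad) from the present pose to a world TCP target"
    from cell import env
    from scipy.spatial.transform import Rotation as Ro
    s=s or env.state();R=Ro.from_euler('xyz',s["tcp_rot"]).as_matrix();d=R.T@(np.array([x,y,z])-s["eef_pos"])/1e3
    t=0 if yaw is None else -((np.radians(yaw)-s["tcp_rot"][2]+np.pi)%(2*np.pi)-np.pi)
    print("shift",d.round(4),"turn",round(t,3),"rows",round(max(np.linalg.norm(d)/.05,abs(t)/.15),1))
E
python3 -m pendant '[[[1,-0.375,-0.35,-0.08,-0.25],[1,-0.375,-0.35,-0.08,-0.25],[1,-0.375,-0.35,-0.08,-0.25],[1,-0.375,-0.35,-0.08,-0.25],[1,-0.375,-0.35,-0.08,-0.25],[1,-0.375,-0.35,-0.08,-0.25],[1,-0.375,-0.35,-0.08,-0.25],[1,-0.375,-0.35,-0.08,-0.25]]]'
python3 -c "
from h import *
to(600,-250,300,177.2)"
```

```text
t: 0.9
eef_pos: [382.2, 251.2, 276.6]
tcp_rot: [3.142, 0.0, 3.089]
ft_force: [0.9, 0.7, -0.2]
opening: 0.999
shift [-0.2438 -0.489  -0.0235] turn -0.004 rows 10.9
```

```bash
python3 -m pendant '[[[1,-0.244,-0.489,-0.024,0],[1,-0.244,-0.489,-0.024,0],[1,-0.244,-0.489,-0.024,0],[1,-0.244,-0.489,-0.024,0],[1,-0.244,-0.489,-0.024,0],[1,-0.244,-0.489,-0.024,0],[1,-0.244,-0.489,-0.024,0],[1,-0.244,-0.489,-0.024,0]]]'
python3 -c "
from h import *
to(600,-250,300,177.2)"
```

```text
t: 1.7
eef_pos: [541.4, -115.6, 293.7]
tcp_rot: [3.141, -0.0, 3.089]
ft_force: [0.4, 0.6, -0.1]
opening: 1.0
shift [-0.0657 -0.1311 -0.0063] turn -0.004 rows 2.9
```

```bash
python3 -m pendant '[[[1,-0.066,-0.131,-0.006,0],[1,-0.066,-0.131,-0.006,0],[1,-0.066,-0.131,-0.006,0],[1,-0.066,-0.131,-0.006,0],[1,-0.066,-0.131,-0.006,0],[1,-0.066,-0.131,-0.006,0],[1,-0.066,-0.131,-0.006,0],[1,-0.066,-0.131,-0.006,0]]]'
cat >> h.py <<'E'
def wrist(fn):
    from cell import env
    from scipy.spatial.transform import Rotation as Ro
    s=env.state();c=env.read_camera("wrist");cv2.imwrite(fn,c["image"]);P,H=cloud(c)
    T=np.array(c["tool_from_camera"]);R=Ro.from_euler('xyz',s["tcp_rot"]).as_matrix()
    return (P@T[:3,:3].T+T[:3,3])@R.T+s["eef_pos"],H,c,s
E
python3 - <<'E'
from h import *
P,H,c,s=wrist("pics/w1.png");np.savez("pics/w1.npz",P=P,H=H)
print(s["eef_pos"],s["tcp_rot"],np.array(c["tool_from_camera"]).round(2))
h,S,v=[H[...,i].astype(int) for i in range(3)];x,y,z=P[...,0],P[...,1],P[...,2]
m=((h<8)|(h>172))&(S>130)&(z>60);q=P[m];print("red",len(q),q.max(0));t=q[q[:,2]>98];print(t.mean(0),rect(t),len(t), np.percentile(q[:,2],[50,90,99]))
m=(h>84)&(h<98)&(S>80)&(z<30);q=P[m];print("base",rect(q),np.median(q[:,2]))
m=(S<60)&(z>47)&(z<57)&(x>520)&(x<760)&(y>-260)&(y<-130);q=P[m];print("bar",len(q),rect(q),q[:,2].mean())
E
```

```text
t: 2.5
eef_pos: [600.0, -246.7, 300.3]
tcp_rot: [-3.141, 0.001, 3.09]
ft_force: [0.1, -1.0, -0.0]
opening: 1.001
[ 599.95280242 -246.7228018   300.32324216] [-3.14146986e+00  5.49637758e-04  3.09002344e+00] [[ 0.0000e+00 -9.6000e-01 -2.8000e-01  7.8680e+01]
 [ 1.0000e+00  0.0000e+00  0.0000e+00 -1.3000e-01]
 [ 0.0000e+00 -2.8000e-01  9.6000e-01 -1.7121e+02]
 [ 0.0000e+00  0.0000e+00  0.0000e+00  1.0000e+00]]
red 451 [607.1746134   58.17188268 386.68913054]
[ 580.16769075 -288.11738222  123.59185286] ((586.9404907226562, -234.03436279296875), (33.51228713989258, 126.54102325439453), 3.174454689025879) 290 [120.47889923 124.60886678 125.59994076]
base ((652.6283569335938, -82.08609008789062), (588.3008422851562, 209.8560028076172), 87.08183288574219) 20.64138146689868
bar 2614 ((641.3212890625, -224.91439819335938), (100.77001953125, 171.07064819335938), 77.86076354980469) 53.54485907777752
```

View pics/w1.png

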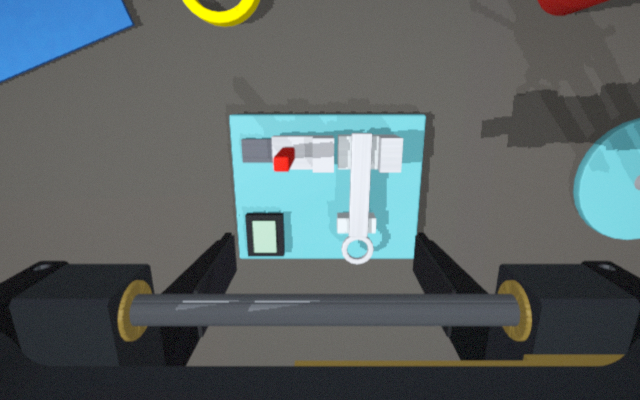

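```bash
python3 - <<'E'
from h import *
f=np.load("pics/w1.npz");P,H=f["P"],f["H"]
h,S,v=[H[...,i].astype(int) for i in range(3)];x,y,z=P[...,0],P[...,1],P[...,2]
u=np.arange(640)[None,:]+0*h;w=np.arange(400)[:,None]+0*h
m=(u>225)&(u<430)&(w>105)&(w<265)
q=P[m&((h<8)|(h>172))&(S>130)];t=q[q[:,2]>119];print("handle",t.mean(0),rect(t),len(t))
q=P[m&(h>84)&(h<98)&(S>80)&(z<30)];r=rect(q);print("base",r)
q=P[m&(S<60)&(z>50)&(z<57)&(u>335)&(u<378)];print("bar",len(q),rect(q))
b=q[(q[:,0]>575)&(q[:,0]<660)];
xs=np.arange(565,715,10)
print([(a,*np.percentile(q[abs(q[:,0]-a)<5][:,1],[2,98]).round(1)) for a in xs])
for nm,a in (("jaw",(u>270)&(u<336)),("anvil",(u>375)&(u<410))):
    q=P[m&a&(S<70)&(z>60)&(z<70)];print(nm,len(q),rect(q),q.min(0),q.max(0))
E
```

```text
handle [ 581.06046049 -289.44941257  123.71265031] ((581.1546020507812, -289.4985046386719), (15.08407211303711, 14.916692733764648), 86.50293731689453) 230
base ((644.232421875, -245.39474487304688), (261.1899108886719, 209.8831329345703), 87.03707885742188)
bar 2409 ((646.9114990234375, -206.0886993408203), (40.64059829711914, 170.0479736328125), 87.40362548828125)
[(np.int64(565), np.float64(-212.1), np.float64(-189.5)), (np.int64(575), np.float64(-212.3), np.float64(-189.7)), (np.int64(585), np.float64(-212.7), np.float64(-189.6)), (np.int64(595), np.float64(-214.1), np.float64(-191.1)), (np.int64(605), np.float64(-214.5), np.float64(-191.2)), (np.int64(615), np.float64(-214.7), np.float64(-191.5)), (np.int64(625), np.float64(-215.3), np.float64(-192.8)), (np.int64(635), np.float64(-216.5), np.float64(-192.9)), (np.int64(645), np.float64(-216.9), np.float64(-194.2)), (np.int64(655), np.float64(-217.2), np.float64(-194.4)), (np.int64(665), np.float64(-217.5), np.float64(-194.6)), (np.int64(675), np.float64(-218.9), np.float64(-196.0)), (np.int64(685), np.float64(-219.3), np.float64(-196.2)), (np.int64(695), np.float64(-223.5), np.float64(-195.2)), (np.int64(705), np.float64(-229.1), np.float64(-189.9))]
jaw 715 ((582.9320678710938, -266.3042297363281), (61.11897277832031, 39.67605209350586), 87.60232543945312) [ 563.79698307 -296.51076141   60.16405055] [ 603.71543962 -234.9943917    68.66267475]
anvil 751 ((587.65966796875, -167.77491760253906), (25.33670997619629, 39.63926315307617), 87.1578598022461) [ 567.45162122 -181.22270059   60.06611864] [ 608.04264869 -154.83812394   68.75845004]
```

```bash
python3 -c "
from h import *
to(581,-289.5,75,177.15)"
```

```text
shift [ 0.0169 -0.0435  0.2252] turn -0.002 rows 4.6
```

```bash
python3 -m pendant '[[[1,0.017,-0.0435,0,-0.002],[0.6,0.017,-0.0435,0.05,-0.002],[0.5,0.017,-0.0435,0.1,-0.002],[0.5,0.017,-0.0435,0.15,-0.002],[0.5,0.017,-0.0435,0.19,-0.002],[0.5,0.017,-0.0435,0.215,-0.002],[0.5,0.017,-0.0435,0.225,-0.002],[0.5,0.017,-0.0435,0.225,-0.002]]]'
python3 -m pendant '[[[0.3,0,0,0,0],[0.1,0,0,0,0],[0,0,0,0,0],[0,0,0,0,0],[0,0,0,0,0],[0,0,0,0,0],[0,0,0,0,0],[0,0,0,0,0]]]'
```

```text
t: 3.35
eef_pos: [580.6, -289.9, 74.1]
tcp_rot: [3.141, -0.001, 3.091]
ft_force: [0.1, 0.6, 0.5]
opening: 0.512
t: 4.15
eef_pos: [580.9, -290.4, 75.4]
tcp_rot: [-3.141, 0.001, 3.091]
ft_force: [-1.0, 1.7, 5.9]
opening: 0.17
```

```bash
python3 -m pendant '[[[0,0,0.003,0,0],[0,0,0.006,0,0],[0,0,0.009,0,0],[0,0,0.012,0,0],[0,0,0.015,0,0],[0,0,0.018,0,0],[0,0,0.02,0,0],[0,0,0.022,0,0]]]'
python3 -m pendant '[[[0,0,0.001,0,0],[0,0,0.002,0,0],[0,0,0.003,0,0],[0,0,0.004,0,0],[0,0,0.005,0,0],[0,0,0.0055,0,0],[0,0,0.006,0,0],[0,0,0.006,0,0]]]'
```

```text
t: 4.95
eef_pos: [582.0, -268.6, 75.4]
tcp_rot: [-3.141, 0.001, 3.091]
ft_force: [-1.5, -2.2, 5.9]
opening: 0.172
t: 5.75
eef_pos: [582.3, -262.7, 75.4]
tcp_rot: [-3.141, 0.001, 3.091]
ft_force: [-2.6, -1.3, 5.8]
opening: 0.166
```

```bash
python3 -m pendant '[[[0,0,0.0004,0,0],[0,0,0.0008,0,0],[0,0,0.0012,0,0],[0,0,0.0016,0,0],[0,0,0.002,0,0],[0,0,0.002,0,0],[0,0,0.002,0,0],[0,0,0.002,0,0]]]'
```

```text
t: 6.55
eef_pos: [582.5, -261.0, 75.4]
tcp_rot: [-3.141, 0.001, 3.091]
ft_force: [-1.6, -3.6, 6.2]
opening: 0.167
```

```bash
python3 -m pendant '[[[0,0,0.0003,0,0],[0,0,0.0006,0,0],[0,0,0.0009,0,0],[0,0,0.0012,0,0],[0,0,0.0012,0,0],[0,0,0.0012,0,0],[0,0,0.0012,0,0],[0,0,0.0012,0,0]]]'
```

```text
t: 7.35
eef_pos: [582.5, -260.0, 75.4]
tcp_rot: [-3.14, 0.001, 3.091]
ft_force: [-1.7, -4.1, 5.5]
opening: 0.166
```

```bash
python3 -m pendant '[[[0,0,0.0003,0,0],[0,0,0.0006,0,0],[0,0,0.0009,0,0],[0,0,0.0009,0,0],[0,0,0.0009,0,0],[0,0,0.0009,0,0],[0,0,0.0009,0,0],[0,0,0.0009,0,0]]]'
```

```text
t: 8.15
eef_pos: [582.5, -259.2, 75.4]
tcp_rot: [-3.14, 0.001, 3.091]
ft_force: [-1.5, -5.4, 5.8]
opening: 0.168
```

```bash
python3 -m pendant '[[[0,0,0.0003,0,0],[0,0,0.0006,0,0],[0,0,0.0009,0,0],[0,0,0.0009,0,0],[0,0,0.0009,0,0],[0,0,0.0009,0,0],[0,0,0.0009,0,0],[0,0,0.0009,0,0]]]'
python3 - <<'E'
from h import *
P,H,c,s=wrist("pics/w2.png")
h,S,v=[H[...,i].astype(int) for i in range(3)];x,y,z=P[...,0],P[...,1],P[...,2]
q=P[(S<70)&(z>50)&(z<57)&(x>610)&(x<730)&(y>-240)&(y<-150)];print(len(q))
print([(a,*np.percentile(q[abs(q[:,0]-a)<5][:,1],[2,98]).round(1)) for a in range(615,720,10)if (abs(q[:,0]-a)<5).any()])
q=P[(S<70)&(z>60)&(z<70)&(x>560)&(x<615)&(y<-140)&(y>-260)];print(len(q))
print([(a,np.sort(q[abs(q[:,0]-a)<4][:,1].round(0))[[0,-1]]) for a in range(565,612,8) if (abs(q[:,0]-a)<4).any()])
cv2.imwrite("pics/w2c.png",cv2.resize(c["image"][:,120:520],(800,800))[0:600])
E
```

```text
t: 8.95
eef_pos: [582.6, -259.2, 75.5]
tcp_rot: [-3.139, 0.001, 3.09]
ft_force: [-2.1, -10.7, 4.8]
opening: 0.167
25
[(615, np.float64(-185.0), np.float64(-182.0))]
5841
[(565, array([-229., -155.])), (573, array([-251., -154.])), (581, array([-251., -154.])), (589, array([-230., -155.])), (597, array([-230., -155.])), (605, array([-182., -156.]))]
```

View pics/w2c.png

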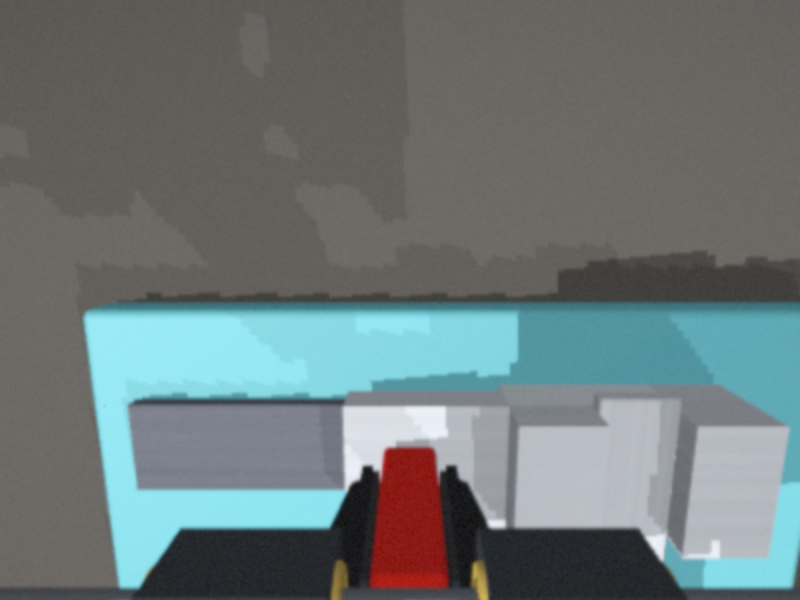

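```bash
python3 -m pendant '[[[0,0,0.0003,0,0],[0,0,0.0006,0,0],[0,0,0.0009,0,0],[0,0,0.0009,0,0],[0,0,0.0009,0,0],[0,0,0.0009,0,0],[0,0,0.0009,0,0],[0,0,0.0009,0,0]]]'
```

```text
t: 9.8
eef_pos: [582.6, -259.1, 75.5]
tcp_rot: [-3.138, 0.002, 3.09]
ft_force: [-2.9, -15.2, 4.6]
opening: 0.167
```

```bash
python3 -m pendant '[[[0,0,-0.004,0,0],[0,0,-0.009,0,0],[0,0,-0.015,0,0],[0,0,-0.021,0,0],[0,0,-0.027,0,0],[0,0,-0.031,0,0],[0,0,-0.034,0,0],[0,0,-0.034,0,0]]]'
python3 -m pendant '[[[0,0,0,0,0],[0.25,0,0,0,0],[0.4,0,0,0,0],[0.5,0,0,0,0],[0.5,0,0,-0.04,0],[0.5,0,0,-0.09,0],[0.5,0,0,-0.14,0],[0.5,0,0,-0.17,0]]]'
python3 - <<'E'
from h import *
P,H,c,s=wrist("pics/w3.png");np.savez("pics/w3.npz",P=P,H=H)
h,S,v=[H[...,i].astype(int) for i in range(3)];x,y,z=P[...,0],P[...,1],P[...,2]
q=P[((h<8)|(h>172))&(S>130)&(z>119)&(z<130)&(x<620)&(x>550)];print("handle",q.mean(0),rect(q),s["eef_pos"])
q=P[(S<70)&(z>50)&(z<57)&(x>555)&(x<735)&(y>-250)&(y<-165)];print(len(q))
print([(a,*np.percentile(q[abs(q[:,0]-a)<5][:,1],[2,98]).round(1)) for a in range(555,730,10)if (abs(q[:,0]-a)<5).any()])
to(470,0,380,78.2)
E
```

```text
t: 10.6
eef_pos: [580.9, -291.0, 75.4]
tcp_rot: [-3.141, 0.001, 3.091]
ft_force: [-1.8, -0.9, 5.7]
opening: 0.165
t: 11.4
eef_pos: [581.2, -290.6, 248.8]
tcp_rot: [-3.14, 0.003, 3.091]
ft_force: [0.4, 0.1, -0.0]
opening: 0.498
handle [ 580.96613895 -291.01451832  123.71476895] ((581.525634765625, -291.2198791503906), (14.261770248413086, 16.102415084838867), 87.41089630126953) [ 581.2343993  -290.60464396  248.7593571 ]
2571
[(565, np.float64(-245.0), np.float64(-169.6)), (575, np.float64(-203.6), np.float64(-179.8)), (585, np.float64(-204.2), np.float64(-180.2)), (595, np.float64(-204.7), np.float64(-180.4)), (605, np.float64(-205.3), np.float64(-181.0)), (615, np.float64(-205.8), np.float64(-182.0)), (625, np.float64(-206.0), np.float64(-182.6)), (635, np.float64(-206.8), np.float64(-183.5)), (645, np.float64(-207.3), np.float64(-184.4)), (655, np.float64(-207.6), np.float64(-184.2)), (665, np.float64(-208.4), np.float64(-185.0)), (675, np.float64(-208.6), np.float64(-185.8)), (685, np.float64(-209.3), np.float64(-186.4)), (695, np.float64(-205.0), np.float64(-192.0))]
shift [ 0.1258  0.2846 -0.1295] turn 1.726 rows 11.5
```

```bash
python3 -c "
from h import *
to(650,178,425,78.2)"
```

```text
shift [-0.0453  0.4713 -0.174 ] turn 1.726 rows 11.5
```

```bash
python3 -m pendant '[[[0.6,0,0.03,-0.04,0.15],[0.6,0,0.06,-0.08,0.3],[0.6,-0.01,0.1,-0.11,0.45],[0.6,-0.015,0.145,-0.13,0.6],[0.6,-0.02,0.19,-0.15,0.75],[0.6,-0.025,0.24,-0.165,0.9],[0.6,-0.03,0.285,-0.174,1.05],[0.6,-0.035,0.33,-0.174,1.2]]]'
python3 -c "
from h import *
to(650,178,425,78.2)"
```

```text
t: 12.25
eef_pos: [632.4, 37.7, 419.9]
tcp_rot: [3.14, 0.001, 1.905]
ft_force: [1.3, -0.5, -0.5]
opening: 0.595
shift [ 0.1268  0.0626 -0.005 ] turn 0.54 rows 3.6
```

```bash
python3 -m pendant '[[[0.6,0.04,0.02,-0.005,0.14],[0.6,0.08,0.04,-0.005,0.28],[0.6,0.11,0.055,-0.005,0.41],[0.6,0.127,0.063,-0.005,0.54],[0.6,0.127,0.063,-0.005,0.54],[0.6,0.127,0.063,-0.005,0.54],[0.6,0.127,0.063,-0.005,0.54],[0.6,0.127,0.063,-0.005,0.54]]]'
python3 - <<'E'
from h import *
P,H,c,s=wrist("pics/w4.png");np.savez("pics/w4.npz",P=P,H=H)
h,S,v=[H[...,i].astype(int) for i in range(3)];x,y,z=P[...,0],P[...,1],P[...,2]
print(s["eef_pos"],s["tcp_rot"])
q=P[(v<90)&(z>322)&(z<342)&(np.hypot(x-650,y-178)<60)];print("knob",len(q),q.mean(0),rect(q))
q=P[(h>105)&(h<128)&(S>120)&(z>285)&(np.hypot(x-650,y-178)<110)];
print("blue",q.round(0)[::4].tolist())
q=P[(h>22)&(h<35)&(S>120)&(z<40)&(np.hypot(x-650,y-178)<130)];print("mark",len(q),q.mean(0) if len(q) else 0, rect(q) if len(q)>3 else 0)
E
```

```text
t: 13.05
eef_pos: [649.4, 175.4, 423.9]
tcp_rot: [3.141, -0.0, 1.371]
ft_force: [0.9, 0.5, 0.0]
opening: 0.6
[649.38630559 175.40290375 423.92167161] [ 3.14144540e+00 -6.42223648e-05  1.37065754e+00]
knob 1253 [650.36852037 183.77818152 332.7179501 ] ((650.1516723632812, 181.8118438720703), (59.25931167602539, 13.549945831298828), 78.21086883544922)
blue [[667.0, 271.0, 301.0], [670.0, 270.0, 302.0], [667.0, 270.0, 303.0], [670.0, 270.0, 302.0], [666.0, 270.0, 302.0], [669.0, 269.0, 303.0], [672.0, 268.0, 302.0], [666.0, 269.0, 303.0], [669.0, 268.0, 303.0], [673.0, 268.0, 301.0], [666.0, 268.0, 303.0], [669.0, 267.0, 305.0], [665.0, 268.0, 302.0], [668.0, 267.0, 303.0], [673.0, 266.0, 301.0], [666.0, 266.0, 304.0], [669.0, 266.0, 304.0], [663.0, 266.0, 300.0], [667.0, 266.0, 303.0], [672.0, 265.0, 302.0], [665.0, 265.0, 302.0], [668.0, 264.0, 304.0], [664.0, 265.0, 300.0], [668.0, 264.0, 303.0], [665.0, 264.0, 302.0], [672.0, 262.0, 299.0], [666.0, 263.0, 301.0], [671.0, 262.0, 300.0], [668.0, 261.0, 300.0], [568.0, 204.0, 299.0], [566.0, 204.0, 301.0], [569.0, 203.0, 299.0], [566.0
[... 2400 characters left out ...]
06.0, 190.0, 526.0], [724.0, 168.0, 503.0], [723.0, 172.0, 508.0], [621.0, 189.0, 503.0], [727.0, 184.0, 524.0], [581.0, 211.0, 522.0], [580.0, 205.0, 515.0], [723.0, 167.0, 504.0], [723.0, 167.0, 504.0], [725.0, 179.0, 521.0], [723.0, 165.0, 503.0], [705.0, 187.0, 526.0], [579.0, 205.0, 518.0], [581.0, 208.0, 523.0], [723.0, 163.0, 503.0], [619.0, 174.0, 492.0], [722.0, 162.0, 504.0], [678.0, 163.0, 495.0], [580.0, 202.0, 517.0], [722.0, 160.0, 503.0], [722.0, 160.0, 504.0], [722.0, 162.0, 506.0], [722.0, 161.0, 506.0], [596.0, 214.0, 540.0]]
mark 221 [553.24328834 187.75755673  16.5608164 ] ((554.6165771484375, 185.1922149658203), (18.411575317382812, 49.02976989746094), 86.59044647216797)
```

View pics/w4.png

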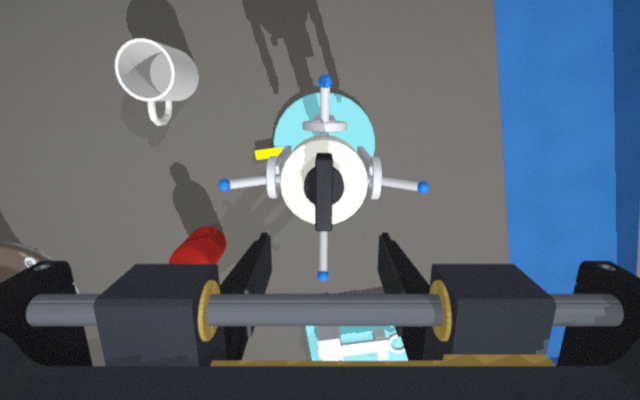

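```bash
python3 -c "
from h import *
to(650.3,179.5,301,78.2)"
```

```text
shift [4.100e-03 1.000e-04 1.229e-01] turn 0.006 rows 2.5
```

```bash
python3 -m pendant '[[[0.6,0.0045,0,0.04,0.006],[0.5,0.0045,0,0.08,0.006],[0.5,0.0045,0,0.11,0.006],[0.4,0.0045,0,0.123,0.006],[0.2,0.0045,0,0.123,0.006],[0,0.0045,0,0.123,0.006],[0,0.0045,0,0.123,0.006],[0,0.0045,0,0.123,0.006]]]'
python3 -m pendant '[[[0,0,0,0,0],[0,0,0,0,0],[0,0,0,0,0],[0,0,0,0,0.1],[0,0,0,0,0.2],[0,0,0,0,0.3],[0,0,0,0,0.4],[0,0,0,0,0.4]]]'
```

```text
t: 13.9
eef_pos: [649.8, 180.6, 300.5]
tcp_rot: [-3.14, 0.001, 1.365]
ft_force: [-3.7, -1.4, -14.2]
opening: 0.352
t: 14.7
eef_pos: [649.6, 180.7, 300.6]
tcp_rot: [-3.14, 0.001, 0.961]
ft_force: [-5.3, -2.5, -15.9]
opening: 0.349
```

```bash
python3 - <<'E'
from h import *
for n in ("scene","side"):
    from cell import env
    c=env.read_camera(n);P,H=cloud(c);h,S,v=[H[...,i].astype(int) for i in range(3)];x,y,z=P[...,0],P[...,1],P[...,2]
    q=((h>105)&(h<128)&(S>110)&(z>285)&(z<310)&(np.hypot(x-650,y-180)<110)&(np.hypot(x-650,y-180)>70)).astype(np.uint8)
    k,l=cv2.connectedComponents(q)
    for i in range(1,k):
        p=P[l==i].mean(0);print(n,p.round(0),np.degrees(np.arctan2(p[1]-179.5,p[0]-650.5)).round(1),(l==i).sum())
    f=(lambda i:cv2.resize(i,(400,500),interpolation=cv2.INTER_CUBIC))
    im=c["image"][100:250,350:470] if n=="scene" else c["image"][80:230,270:390];out=f(im) if n=="scene" else np.hstack([out,f(im)])
cv2.imwrite("pics/knob5.png",out)
E
```

```text
scene [601. 106. 300.] -124.0 12
scene [702. 249. 301.] 53.4 14
scene [721. 129. 299.] -35.8 16
side [702. 251. 300.] 54.3 2
side [579. 229. 299.] 145.4 7
side [721. 129. 301.] -35.6 9
side [600. 109. 299.] -126.0 10
```

View pics/knob5.png

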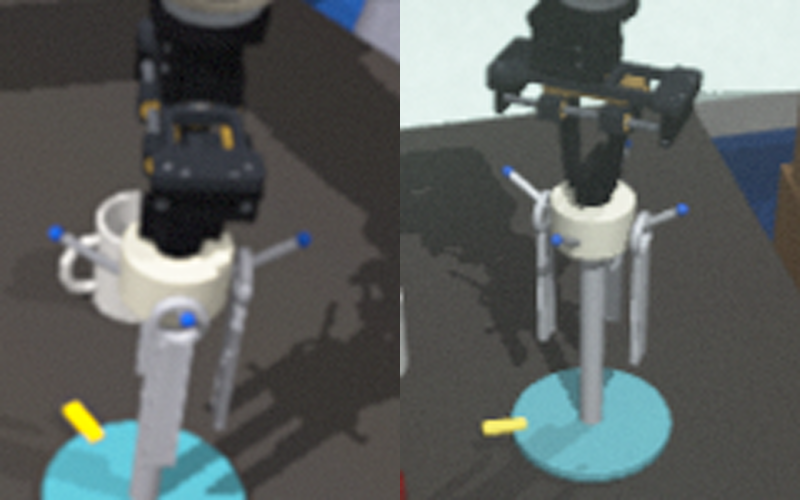

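```bash
python3 -m pendant '[[[0,0,0,0,0.08],[0,0,0,0,0.18],[0,0,0,0,0.29],[0,0,0,0,0.4],[0,0,0,0,0.51],[0,0,0,0,0.62],[0,0,0,0,0.72],[0,0,0,0,0.8]]]'
python3 -m pendant '[[[0,0,0,0,0.08],[0,0,0,0,0.14],[0,0,0,0,0.19],[0,0,0,0,0.23],[0,0,0,0,0.235],[0,0,0,0,0.235],[0,0,0,0,0.235],[0,0,0,0,0.235]]]'
python3 - <<'E'
from h import *
for n in ("scene","side"):
    from cell import env
    c=env.read_camera(n);P,H=cloud(c);h,S,v=[H[...,i].astype(int) for i in range(3)];x,y,z=P[...,0],P[...,1],P[...,2]
    q=((h>105)&(h<128)&(S>110)&(z>285)&(z<310)&(np.hypot(x-650,y-180)<110)&(np.hypot(x-650,y-180)>70)).astype(np.uint8)
    k,l=cv2.connectedComponents(q)
    for i in range(1,k):
        p=P[l==i].mean(0);print(n,p.round(0),np.degrees(np.arctan2(p[1]-179.5,p[0]-650.5)).round(1),(l==i).sum())
E
```

```text
t: 15.6
eef_pos: [649.4, 181.0, 300.5]
tcp_rot: [-3.141, 0.002, 0.161]
ft_force: [-6.7, -0.8, -14.6]
opening: 0.357
t: 16.4
eef_pos: [649.4, 181.2, 300.5]
tcp_rot: [-3.142, 0.002, -0.07]
ft_force: [-6.4, -0.8, -14.9]
opening: 0.353
scene [658. 265. 301.] 84.8 13
scene [646.  91. 300.] -92.9 14
scene [738. 172. 299.] -5.0 18
side [737. 174. 301.] -3.9 7
side [562. 184. 301.] 177.3 8
side [644.  94. 298.] -94.6 6
```

```bash
python3 -m pendant '[[[0.4,0,0,0,0],[0.5,0,0,0,0],[0.6,0,0,0,0],[0.6,0,0,-0.03,0],[0.6,0,0,-0.07,0],[0.6,0,0,-0.1,0],[0.6,0,0.045,-0.1,0],[0.6,0,0.09,-0.1,0]]]'
python3 - <<'E'
from h import *
from cell import env
to(632,-195,250,-2.9)
c=env.read_camera("side");P,H=cloud(c);h,S,v=[H[...,i].astype(int) for i in range(3)];x,y,z=P[...,0],P[...,1],P[...,2]
q=P[(h>105)&(h<128)&(S>110)&(z>285)&(z<310)&(np.hypot(x-563,y-184)<30)];print(q.mean(0),len(q))
E
```

```text
t: 17.3
eef_pos: [644.1, 91.0, 402.9]
tcp_rot: [-3.141, -0.005, -0.068]
ft_force: [0.6, -0.7, -0.2]
opening: 0.602
shift [0.0066 0.2863 0.1527] turn -0.017 rows 6.5
[562.00663606 184.47566996 300.2939952 ] 8
```

```bash
python3 -m pendant '[[[0.6,0.001,0.05,0,-0.017],[0.6,0.002,0.1,0.01,-0.017],[0.6,0.004,0.15,0.03,-0.017],[0.6,0.006,0.195,0.06,-0.017],[0.6,0.0066,0.235,0.09,-0.017],[0.6,0.0066,0.266,0.13,-0.017],[0.6,0.0066,0.286,0.17,-0.017],[0.6,0.0066,0.286,0.19,-0.017]]]'
python3 - <<'E'
from h import *
P,H,c,s=wrist("pics/w6.png");P,H,c,s=wrist("pics/w6.png")
h,S,v=[H[...,i].astype(int) for i in range(3)];x,y,z=P[...,0],P[...,1],P[...,2]
print(s["eef_pos"],s["tcp_rot"])
q=P[(S<70)&(z>50)&(z<57)&(x>545)&(x<745)&(y>-250)&(y<-165)];print(len(q),q[:,0].min(),q[:,0].max())
r=q[q[:,0]>688];print("eye",cv2.minEnclosingCircle(r[:,:2].astype(np.float32)))
print([(a,*np.percentile(q[abs(q[:,0]-a)<5][:,1],[2,98]).round(1)) for a in range(565,730,15)if (abs(q[:,0]-a)<5).any()])
E
```

```text
t: 18.15
eef_pos: [629.6, -197.5, 208.2]
tcp_rot: [-3.142, 0.001, -0.056]
ft_force: [0.8, 0.9, 0.0]
opening: 0.599
[ 628.91488566 -196.14159686  205.50641274] [-3.13989266  0.00463735 -0.05595034]
4391 563.1990588325265 733.2120880328102
eye ((709.2735595703125, -198.50704956054688), 24.020322799682617)
[(565, np.float64(-235.5), np.float64(-180.3)), (580, np.float64(-236.2), np.float64(-181.1)), (595, np.float64(-236.9), np.float64(-181.3)), (610, np.float64(-241.2), np.float64(-167.9)), (625, np.float64(-206.1), np.float64(-183.1)), (640, np.float64(-206.8), np.float64(-184.2)), (655, np.float64(-207.5), np.float64(-185.2)), (670, np.float64(-208.2), np.float64(-185.6)), (685, np.float64(-209.9), np.float64(-186.2)), (700, np.float64(-216.0), np.float64(-182.7)), (715, np.float64(-219.2), np.float64(-179.1))]
```

```bash
python3 -c "
from h import *
to(636.5,-195.2,31,-3.0)"
```

```text
shift [ 0.0075 -0.0003  0.1772] turn -0.003 rows 3.5
```

```bash
python3 -m pendant '[[[0.6,0.0075,-0.0003,0.04,-0.003],[0.6,0.0075,-0.0003,0.09,-0.003],[0.6,0.0075,-0.0003,0.13,-0.003],[0.6,0.0075,-0.0003,0.16,-0.003],[0.6,0.0075,-0.0003,0.172,-0.003],[0.6,0.0075,-0.0003,0.177,-0.003],[0.4,0.0075,-0.0003,0.177,-0.003],[0.3,0.0075,-0.0003,0.177,-0.003]]]'
python3 -m pendant '[[[0.1,0,0,0,0],[0,0,0,0,0],[0,0,0,0,0],[0,0,0,0,0],[0,0,0,0,0],[0,0,0,0,0],[0,0,0,-0.02,0],[0,0,0,-0.04,0]]]'
```

```text
t: 19.05
eef_pos: [638.9, -195.0, 35.9]
tcp_rot: [3.141, -0.003, -0.05]
ft_force: [-0.5, 0.1, 0.6]
opening: 0.488
t: 19.85
eef_pos: [637.3, -194.7, 73.4]
tcp_rot: [-3.141, 0.002, -0.051]
ft_force: [0.6, -0.7, -1.2]
opening: 0.248
```

```bash
python3 -m pendant '[[[0,0,0,-0.05,0],[0,0,0,-0.1,0],[0,0,0,-0.15,0],[0,0,0,-0.2,0],[0,-0.02,-0.02,-0.24,0],[0,-0.04,-0.05,-0.265,0],[0,-0.06,-0.09,-0.275,0],[0,-0.08,-0.135,-0.275,0]]]'
python3 - <<'E'
from h import *
P,H,c,s=wrist("pics/w7.png")
print(s["eef_pos"],s["tcp_rot"])
to(467,190,345,-3.2)
from scipy.spatial.transform import Rotation as Ro
Q=(P-s["eef_pos"])@Ro.from_euler('xyz',s["tcp_rot"]).as_matrix()
h,S,v=[H[...,i].astype(int) for i in range(3)]
m=(S<70)&(Q[...,0]>20)&(Q[...,0]<110)&(abs(Q[...,1])<30)&(Q[...,2]>-50)&(Q[...,2]<10)
q=Q[m];print(len(q))
print([(a,q[abs(q[:,0]-a)<4].mean(0).round(1),np.percentile(q[abs(q[:,0]-a)<4][:,1],[1,99]).round(1)) for a in range(15,108,8) if (abs(q[:,0]-a)<4).any()],np.percentile(q[:,0],[99,99.9]))
E
```

```text
t: 20.65
eef_pos: [564.0, -55.2, 350.2]
tcp_rot: [3.141, -0.002, -0.052]
ft_force: [0.8, 0.6, -2.1]
opening: 0.252
[564.027097   -55.1698427  350.24663278] [ 3.14136293e+00 -2.38152924e-03 -5.19072752e-02]
shift [-0.1059 -0.2343  0.0055] turn 0.007 rows 5.1
8359
[(23, array([ 23.5,   0.1, -19.5]), array([-11.6,  12.1])), (31, array([ 31. ,   0.3, -19.5]), array([-11.4,  12. ])), (39, array([ 39. ,   0. , -19.6]), array([-11.7,  11.8])), (47, array([ 47. ,   0.2, -19.5]), array([-11.5,  12. ])), (55, array([ 55. ,   0.2, -19.4]), array([-11.4,  11.9])), (63, array([ 62.5,   0.2, -19. ]), array([-17.4,  17.7])), (71, array([ 70.9,  -0. , -19. ]), array([-20. ,  20.2])), (79, array([ 79. ,   0.3, -19. ]), array([-19.9,  20.4])), (87, array([ 87.5,   0.1, -19.1]), array([-17.2,  17.5])), (95, array([ 92.8,   0.2, -19.2]), array([-10.7,  11.2]))] [93.93745198 95.11129783]
```

View pics/w7.png

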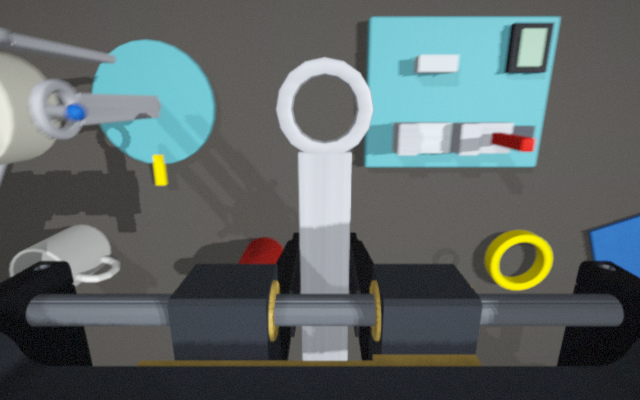

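```bash
python3 -m pendant '[[[0,-0.02,-0.045,0.005,0.007],[0,-0.04,-0.09,0.005,0.007],[0,-0.06,-0.135,0.005,0.007],[0,-0.08,-0.18,0.005,0.007],[0,-0.097,-0.215,0.005,0.007],[0,-0.106,-0.234,0.005,0.007],[0,-0.106,-0.234,0.005,0.007],[0,-0.106,-0.234,0.005,0.007]]]'
python3 - <<'E'
from h import *
P,H,c,s=wrist("pics/w8.png")
print(s["eef_pos"],s["tcp_rot"])
h,S,v=[H[...,i].astype(int) for i in range(3)];x,y,z=P[...,0],P[...,1],P[...,2]
q=P[(h>105)&(h<128)&(S>110)&(z>285)&(z<310)&(np.hypot(x-563,y-184)<40)];print(q.mean(0) if len(q) else 0,len(q))
q=P[(v>100)&(S<70)&(z>286)&(z<294)&(np.hypot(x-650,y-180)<50)];print("hub",rect(q) if len(q) else 0,len(q))
to(467,190,340,-3.2)
E
```

```text
t: 21.5
eef_pos: [470.6, 183.2, 343.6]
tcp_rot: [3.141, 0.0, -0.056]
ft_force: [0.6, -0.2, -1.1]
opening: 0.25
[470.60004223 183.1576379  343.62037268] [ 3.14135845e+00  3.14319578e-04 -5.63375473e-02]
[559.69699852 185.44454648 301.8374328 ] 55
hub 0 0
shift [-0.0043 -0.0071  0.0036] turn -0.002 rows 0.2
```

View pics/w8.png

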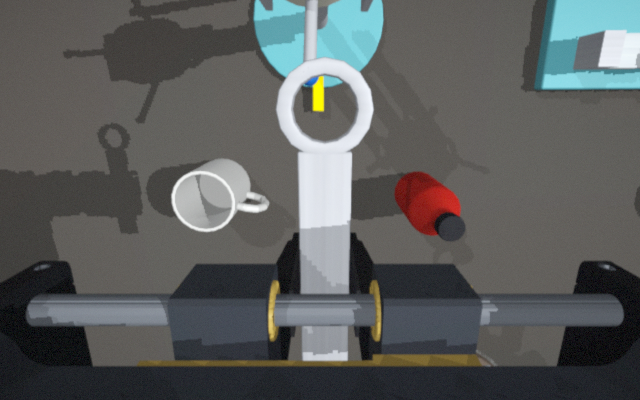

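```bash
python3 -c "
from h import *
to(490.9,188.8,300.5,-3.2)"
```

```text
shift [ 0.0197 -0.0073  0.0431] turn -0.002 rows 1.0
```

```bash
python3 -m pendant '[[[0,0.01,-0.0073,0,0],[0,0.0197,-0.0073,0.005,0],[0,0.0197,-0.0073,0.02,0],[0,0.0197,-0.0073,0.035,0],[0,0.0197,-0.0073,0.043,0],[0,0.0197,-0.0073,0.043,0],[0,0.0197,-0.0073,0.043,0],[0,0.0197,-0.0073,0.043,0]]]'
python3 - <<'E'
from h import *
P,H,c,s=wrist("pics/w9.png")
print(s["eef_pos"],s["tcp_rot"])
h,S,v=[H[...,i].astype(int) for i in range(3)];x,y,z=P[...,0],P[...,1],P[...,2]
m=(h>105)&(h<128)&(S>110)&(z>285)&(z<310)&(np.hypot(x-563,y-184)<40);q=P[m];print(q.mean(0) if len(q) else 0,len(q),q.min(0),q.max(0))
to(490.9,188.8,281.5,-3.2)
cv2.imwrite("pics/w9c.png",cv2.resize(c["image"][0:200,200:440],(720,600),interpolation=cv2.INTER_CUBIC))
E
```

```text
t: 22.35
eef_pos: [491.2, 189.3, 301.4]
tcp_rot: [-3.141, -0.001, -0.058]
ft_force: [-0.2, -0.6, -2.1]
opening: 0.247
[491.19718959 189.30084535 301.41308207] [-3.14121414e+00 -1.01889781e-03 -5.75504480e-02]
[563.13213016 186.89846422 302.18991629] 344 [558.19349948 181.69630745 298.52927459] [567.68281259 191.93855702 305.14896383]
shift [-0.0002  0.0005  0.0199] turn -0.002 rows 0.4
```

View pics/w9c.png

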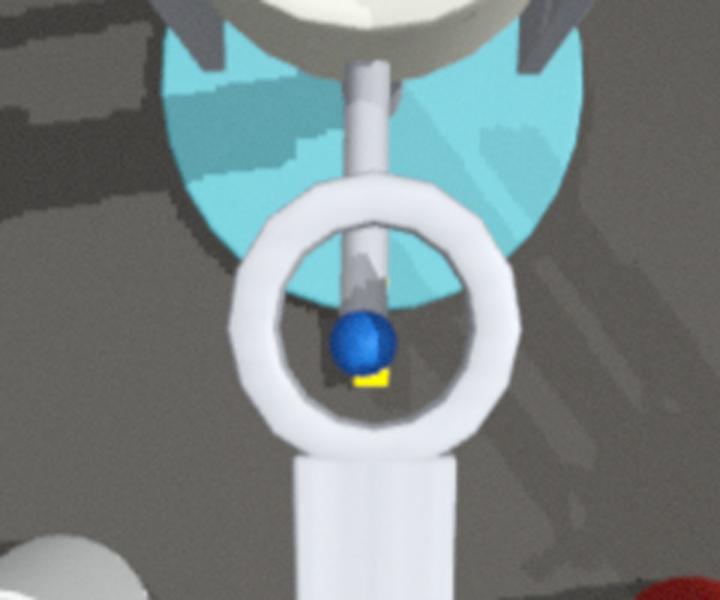

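```bash
python3 -m pendant '[[[0,0,-0.0017,0.008,0],[0,0.0004,-0.0017,0.0155,0],[0,0.001,-0.0017,0.0195,0],[0,0.0025,-0.0017,0.022,0],[0,0.0045,-0.0017,0.0245,0],[0,0.008,-0.0017,0.027,0],[0,0.0117,-0.0017,0.0295,0],[0,0.0117,-0.0017,0.0295,0]]]'
```

```text
t: 23.2
eef_pos: [503.1, 190.3, 271.0]
tcp_rot: [3.142, -0.0, -0.058]
ft_force: [0.3, -1.0, -0.9]
opening: 0.251
```

```bash
python3 -m pendant '[[[0,0.0035,0,0.0025,0],[0,0.007,0,0.005,0],[0,0.007,0,0.011,0],[0,0.008,0,0.018,0],[0,0.01,0,0.025,0],[0,0.013,0,0.033,0],[0,0.017,0,0.0425,0],[0,0.017,0,0.0425,0]]]'
python3 - <<'E'
from h import *
from cell import env
print(env.state()["eef_pos"])
P,H,c,s=wrist("pics/w10.png")
o=env.read_camera("side")["image"][90:190,250:370]
cv2.imwrite("pics/w10c.png",np.hstack([cv2.resize(c["image"][0:280,160:480],(400,350)),cv2.resize(o,(400,350),interpolation=cv2.INTER_CUBIC)]))
E
```

```text
t: 24.0
eef_pos: [519.4, 189.3, 227.2]
tcp_rot: [3.141, 0.002, -0.058]
ft_force: [-1.2, -0.2, -1.9]
opening: 0.248
[519.42988544 189.25605512 227.16076539]
```

View pics/w10c.png

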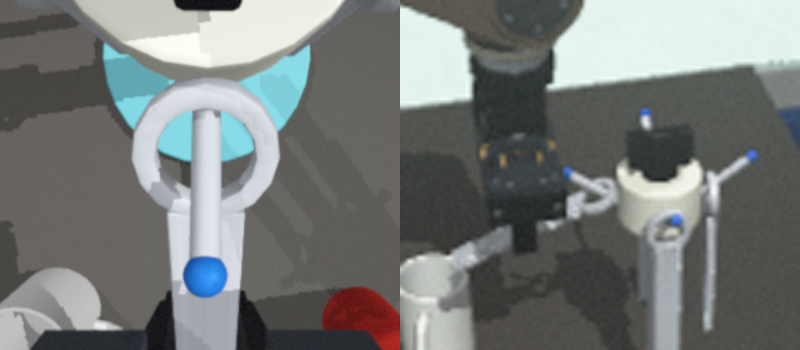

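```bash
python3 -m pendant '[[[0.5,0,0,0,0],[0.7,0,0,0,0],[0.7,0,0,0,0],[0.7,-0.03,0,0,0],[0.7,-0.07,0,0,0],[0.7,-0.1,0,0,0],[0.7,-0.1,0,0,0],[0.7,-0.1,0,0,0]]]'
python3 - <<'E'
from h import *
from cell import env
for i in range(20): c=env.read_camera("side")
d=env.read_camera("scene")
print(env.state()["t"])
cv2.imwrite("pics/end.png",np.hstack([cv2.resize(d["image"][130:280,340:460],(400,500)),cv2.resize(c["image"][90:240,260:380],(400,500),interpolation=cv2.INTER_CUBIC)]))
P,H=cloud(c);h,S,v=[H[...,i].astype(int) for i in range(3)];x,y,z=P[...,0],P[...,1],P[...,2]
q=P[(h>105)&(h<128)&(S>110)&(z>285)&(z<310)&(np.hypot(x-563,y-184)<40)];print("tip",q.mean(0),len(q))
q=P[((h<8)|(h>172))&(S>130)&(z>60)&(y<-200)&(x>500)&(x<700)];print("handle",q[q[:,2]>119].mean(0))
q=P[(S<70)&(v>90)&(z>120)&(z<290)&(np.hypot(x-596,y-183)<30)]
for a in range(130,290,20): 
    k=q[abs(q[:,2]-a)<10]; print(a,len(k),k.mean(0).round(0) if len(k) else "")
E
```

```text
t: 24.9
eef_pos: [420.1, 195.4, 229.5]
tcp_rot: [-3.141, -0.002, -0.057]
ft_force: [1.5, -1.6, 0.4]
opening: 0.699
25.95
tip [562.16622636 185.45475745 299.64477041] 8
handle [ 582.55963911 -291.91188377  122.78893231]
130 10 [602. 173. 131.]
150 10 [603. 174. 151.]
170 9 [603. 173. 172.]
190 10 [603. 173. 190.]
210 11 [604. 174. 211.]
230 10 [604. 174. 231.]
250 25 [607. 174. 251.]
270 53 [605. 174. 272.]
```

View pics/end.png

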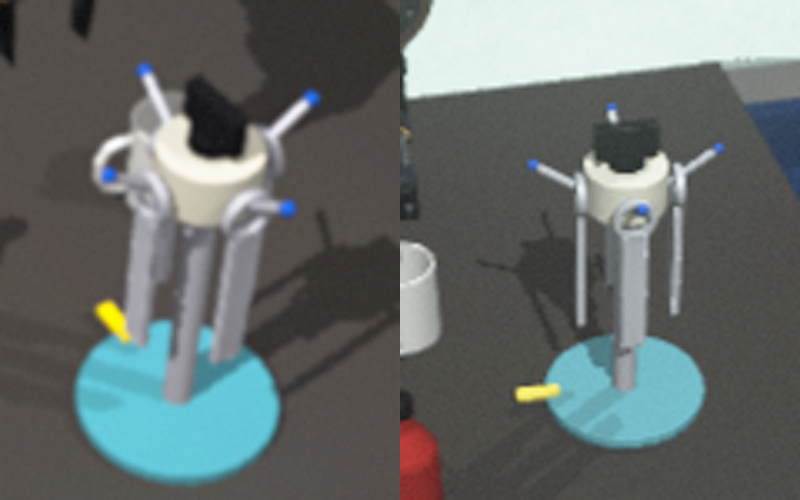

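```bash
for i in 1 2 3 4; do python3 -m pendant '[[[0.7,0,0,0,0],[0.7,0,0,0,0],[0.7,0,0,0,0],[0.7,0,0,0,0],[0.7,0,0,0,0],[0.7,0,0,0,0],[0.7,0,0,0,0],[0.7,0,0,0,0]]]' | head -1; done
python3 - <<'E'
from h import *
from cell import env
for i in range(8):
    c=env.read_camera("side");P,H=cloud(c);h,S,v=[H[...,i].astype(int) for i in range(3)];x,y,z=P[...,0],P[...,1],P[...,2]
    m=(S<70)&(v>90)&(np.hypot(x-600,y-180)<32)
    print(P[m&(abs(z-145)<15)].mean(0).round(1),P[m&(abs(z-235)<15)].mean(0).round(1))
r=(x<480)&(y>-60)&(y<100);q=P[r&((h<8)|(h>172))&(S>130)&(z>8)];print("flask",q.mean(0))
q=P[(h>22)&(h<35)&(S>130)&(z>8)&(y<-200)];print("tape",q.mean(0))
d=env.read_camera("scene");P,H=cloud(d);h,S,v=[H[...,i].astype(int) for i in range(3)];x,y,z=P[...,0],P[...,1],P[...,2]
print(P[(x>250)&(y<600)&(x<1100)&(v>100)&(S<60)&(z>60)&(z<110)&(y>200)&(x<520)].mean(0))
env.job_done();print(env.state()["t"])
E
```

```text
t: 26.75
t: 27.55
t: 28.35
t: 29.15
[602.6 173.3 147.2] [605.8 174.2 239. ]
[602.5 172.9 145.4] [606.6 172.9 240.4]
[602.9 174.  143.6] [604.5 175.  237.4]
[602.7 173.5 147.1] [606.2 176.3 240. ]
[602.6 173.4 145. ] [606.3 175.8 239.3]
[602.5 173.1 143.8] [605.9 174.8 238.6]
[602.8 173.7 143.6] [605.4 177.8 238.4]
[602.9 174.5 146.3] [606.6 174.3 240.2]
flask [406.07448483  26.92549771  77.63260204]
tape [ 381.85678556 -360.70481661   21.24318471]
[416.13411614 315.15979865  79.41879002]
the job is handed in; nothing more can be done
the job is handed in; nothing more can be done
```

The job is done and handed in at about 29.6 s of the 72 s allowed; the hand-in itself gave no verdict.

- **Gauge:** I slid the jaw up by the red handle until the bar was nipped. The wrist force was about 15 N, and the bar measured square to the gauge within about 0.5°. I then slid the jaw back to about 3 mm from its rear stop.
- **Carousel:** I turned the knob about 84° clockwise. The empty hook's tip then stood about 2 mm from the mark by my measurements.
- **Hanging:** I lifted the bar, threaded the eye over the peg, tilted it about 30° and let go. It hangs vertical near the hub.

**Last checks:**
- The bar showed no movement beyond the measuring noise over the last eight camera readings (about 0.4 s).
- The hook tip was at (562, 185) mm.
- The jaw was still back.
- The flask and tape were within 1 mm of their starts.
- I only checked the mug roughly. It shows in place, but I did not measure its centre the same way before and after.
- The gripper was about 100 mm clear of everything.

**Disagreements with the description:**
- The red handle's top measured 124 mm above the table, not 105 mm.
- At the knob the fingers stopped at about 33 mm rather than 14 mm, probably on a boss under the bar-shaped part, with about 15 N of vertical force. The rotor followed the turn exactly all the same.

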